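# Height check of cast wax blocks at a bridge gauge

### The job

Check the two cast wax blocks in the height gauge: push each one along its lane against the yellow bridge bar, so that the one that is low enough slides under it until about half of it shows beyond the bar, and the one that is too tall is left standing against the bar. When both have been tried, draw the block that fits out on the far side of the bar (away from where it started) and stand it in the green tray, and take the too-tall block away into the red tray, each flat on its base and let go. Leave the other things on the bench as they are.

Things in the scene. Friction and masses are not known exactly. Their poses are not given: they have to be found in the camera images.
- gauge: grey base plate of the height gauge, fixed to the bench, 220 (its x) x 280 (its y) x 6 mm. Origin: centre of its underside, straight below the middle of the bar; z up. Two lanes marked with blue lines run along y, centred at x = -55 and +55 mm; blocks start on the -y side and are pushed to the +y (far) side. No guide rails
- gauge_bar: yellow bridge bar fixed across both lanes along the gauge's x, 220 x 10 x 10 mm. Origin: centre of its underside, 44 mm above the plate top (50 mm above the bench). It stands on two posts 12 mm thick (feet 18 mm) at the gauge's x = -100 and +100 mm, y = 0; screw heads on top reach 64 mm above the bench
- block_a: cream cast wax block, 40 mm wide (its x), 90 mm long (its y). One block is 40 mm high, the other 48 mm, otherwise alike: the gauge shows which is which. Origin: centre of the underside; z up. 0.11 to 0.22 kg. Starts on the gauge plate in one of the lanes, centre 74 to 98 mm on the -y side of the bar, long side along the lane within 0.08 rad
- block_b: cream cast wax block, 40 mm wide (its x), 90 mm long (its y). One block is 40 mm high, the other 48 mm, otherwise alike: the gauge shows which is which. Origin: centre of the underside; z up. 0.11 to 0.22 kg. Starts on the gauge plate in one of the lanes, centre 74 to 98 mm on the -y side of the bar, long side along the lane within 0.08 rad
- tray_green: green tray, 130 (its x) x 140 (its y) x 30 mm high, walls and floor 5 mm thick (inside 120 x 130 mm), fixed to the bench. Origin: centre of the underside; for the block that passes under the bar
- tray_red: red tray, 130 (its x) x 140 (its y) x 30 mm high, walls and floor 5 mm thick (inside 120 x 130 mm), fixed to the bench. Origin: centre of the underside; for the block that is too tall
- cap_blue: blue bottle cap, 38 mm across, 14 mm high; bystander, origin at the centre of its underside
- cap_white: white bottle cap filled with dark red wax, 38 mm across, 14 mm high; bystander, origin at the centre of its underside
- torch: small black torch lying down, 33 x 88 x 34 mm; bystander, origin at the centre of its underside, length along its y
- dye_bottle: brown dropper bottle, 27 mm across, 88 mm high; bystander, origin at the centre of its underside
- wax_jar: jar of white wax pellets with a red lid, 70 mm across, 84 mm high; bystander, origin at the centre of its underside
- tweezers: steel tweezers lying flat, 13 x 110 x 7 mm; bystander, origin at the centre of its underside, length along its y

How it is judged (in metres and radians):
On the way, in this order (a step that is already met when the one before it is completed fails the run):
1. both blocks tried, both on the gauge plate: the lower one under the bar with at least 20 mm of it beyond the bar, the taller one with its front within about 8 mm of the bar (y of block_b in the frame of gauge between -0.02 and 0.048 m and z of each of block_b, block_a in the frame of gauge below 0.012 m and y of block_a in the frame of gauge between -0.058 and -0.035 m), for 0.2 s.
2. the lower block has been drawn out past the bar on the far (+y) side, below the level of the bar's underside (y of block_b in the frame of gauge above 0.052 m and x of block_b in the frame of gauge between -0.09 and 0.09 m and z of block_b in the frame of gauge below 0.04 m).
At the end, for the whole second after the job is handed in: Block_b (40 mm) is in the green tray, block_a (48 mm) in the red tray, each at rest and let go: centre within 45 mm (x) and 50 mm (y) of the tray's centre in the tray's axes, underside less than 12 mm above the tray's underside, tilt under 0.15 rad (x of block_b in the frame of tray_green between -0.045 and 0.045 m and y of block_b in the frame of tray_green between -0.05 and 0.05 m and z of block_b in the frame of tray_green between 0 and 0.012 m and angle between each of block_b, block_a's own z axis and vertical below 0.15 rad and linear speed of each of block_b, block_a below 0.02 m/s and x of block_a in the frame of tray_red between -0.045 and 0.045 m and y of block_a in the frame of tray_red between -0.05 and 0.05 m and z of block_a in the frame of tray_red between 0 and 0.012 m); the robot touches nothing.
It fails at once if a bystander (cap, torch, dye bottle, jar, tweezers) is moved by more than 25 mm (distance of any of cap_blue, cap_white, torch, dye_bottle, wax_jar, tweezers from where it was at the start of the episode above 0.025 m).
It also fails if it takes over 72 s, if anything falls off the work surface, if the arm or the gripper's body presses on something with over 40 N, if the wrist force passes 120 N, or if a joint passes its speed limit or range.

### The arm

A 7-joint arm with a two-finger parallel gripper is mounted at the origin on the work surface; the furniture and walls round the work are solid. World frame = base frame: x ahead of the robot, y to its left, z up, the work surface at z = 0. Lengths are in mm, angles in degrees, forces in N, time in s.
With the tool pointing down it reaches from about 425 to 875 mm from the base axis. Payload 8.4 kg.
Tool frame: the origin (TCP) lies midway between the tips of the shut fingers; the grasp point (between the pads) lies 19 mm behind it; z points along the fingers, y is the line along which they close (so a half turn about z gives the same grasp; the last joint's range is limited). The gripper opens to 87 mm and grips with 3 to 60 N. Pads are 19 mm wide; open, the fingers measure 117 mm over their backs; the gripper's body (75 mm by 190 mm) begins 51 mm behind the grasp point.
Start: joints at [65.65, 19.091, 2.286, 83.961, -0.768, 76.965, -3.352], TCP at [208.02, -615.784, 196.946] pointing down, gripper open.
Joint ranges: [-147.57, 147.57], [-21.85, 119.76], [-74.77, 79.35], [14.55, 137.4], [-85.83, 265.84], [4.83, 119.75], [-152.11, 152.11]. Speed limits (degrees/s): [127.2, 127.2, 159.86, 159.86, 180, 180, 180].

### API

Orientations are given as a 3x3 rotation matrix whose columns are the frame's x, y, z axes.
In Python, from bench import status, camera, finish_job gives the robot as it stands.
- The arm moves only by the shell command python3 -m pendant 'ROWS'. ROWS is JSON, one flat list of numbers, 5 for each row, row after row: the opening, from -1 (shut) to 1 (fully open), then the shift along the tool's x, y, z in cm, then the turn about the tool's z in degrees. A call has 1 to 12 rows; each row shifts and turns the commanded pose from where the row before left it, along the tool's axes as they then stand; what a row does not reach is not made up. A row lasts 1/10 s, in which the tool goes at most 50 mm and 8.59 degrees, less where a joint would pass 70% of its speed; a pose out of reach is approached as far as the arm can. A call with a gripper value outside its range is refused whole. The fingers move at their own pace and stop on an object; the grip force is fixed at half the most. Time passes only in rows, so rows that do not move let the fingers close. It gives the time, the measured TCP pose, the force, the opening and the grip force at its end, in the units of the state.
- status.sense(): the state, without advancing time (a new reading comes with each control period).
- camera(name): name is "side" or "top" or "wrist"; returns a dict with "image" (384x512x3 uint8, red, green, blue), "depth" (384x512 float32, mm along the optical axis (not along the pixel's ray), 0 where there is no reading), "intrinsics" (3x3 intrinsics, pixels), "extrinsics" (4x4, takes a point from camera to world coordinates); the wrist camera has in their place "mount" (4x4, takes a point from camera to tool coordinates, whose origin is the TCP and whose axes are the flange's). Camera axes: x right, y down, z forward; pixel columns grow to the right and rows downward; lengths in mm; the calibration is good to about 2 mm. A picture is of the moment at which its call begins: read the wrist's pose just before it.
- finish_job(): hands the job in; it is judged then, once.
The state is a dict: "time_s": time; "joint_pos": joint angles; "joint_vel": joint speeds; "tau": joint torques, N m; "eef_pos": TCP position; "ee_rot": TCP orientation; "contact_force": force on the tool from outside, world axes, zero at the start; "torque": the same for the moment, N m; "opening": finger opening in mm; "grasp_force": force on a finger pad.
Only numpy, scipy, OpenCV 4.12 (cv2) and the standard library are available. Lean on these libraries where they do the work, as an engineer would, in place of code of your own. Each camera call takes 0.05 s, during which the arm holds its last target. There are 200 camera calls.

## Working session

There is one attempt and no reset: what is moved stays moved. The work goes in short steps, Python scripts to look and compute and a shell command to move; the robot and the scene stay as the last step left them, time stands still between calls to the robot, and variables do not carry over. Pictures are saved under pics/ and viewed, at most 10 in all, crops included, and the job is handed in when it is done.

```bash
mkdir -p pics; ls; cat > h.py <<'E'
import numpy as np, cv2
from bench import status, camera
def grab(n):
    s=status.sense(); c=camera(n); 
    if n=="wrist":
        T=np.eye(4); T[:3,:3]=np.array(s["ee_rot"]); T[:3,3]=s["eef_pos"]; c["extrinsics"]=T@np.array(c["mount"])
    return c
def cloud(c):
    d=c["depth"]; K=np.array(c["intrinsics"]); v,u=np.indices(d.shape)
    P=np.stack([(u-K[0,2])/K[0,0]*d,(v-K[1,2])/K[1,1]*d,d],-1)
    E=np.array(c["extrinsics"]); return P@E[:3,:3].T+E[:3,3]
E
python3 - <<'E'
from h import *
s=status.sense(); print({k:np.round(s[k],3).tolist() for k in("time_s","eef_pos","ee_rot","opening","contact_force")})
a=grab("top");b=grab("side")
np.savez("t0.npz",im=a["image"],P=cloud(a)); np.savez("s0.npz",im=b["image"],P=cloud(b))
cv2.imwrite("pics/top.png",a["image"][:,:,::-1]);cv2.imwrite("pics/side.png",b["image"][:,:,::-1])
for c in(a,b):print(np.round(c["extrinsics"],2).tolist(),(c["depth"]>0).mean())
E
```

```text
pics
{'time_s': 0.0, 'eef_pos': [207.858, -615.323, 196.062], 'ee_rot': [[0.947, 0.32, -0.001], [0.32, -0.947, 0.001], [-0.0, -0.002, -1.0]], 'opening': 86.948, 'contact_force': [0.849, -0.793, -0.207]}
[[0.09, -0.97, 0.22, 373.29], [-1.0, -0.08, 0.02, -103.26], [0.0, -0.22, -0.98, 1088.74], [0.0, 0.0, 0.0, 1.0]] 0.9959513346354166
[[-1.0, -0.05, 0.04, 542.48], [-0.07, 0.55, -0.83, 742.55], [0.02, -0.83, -0.56, 641.31], [0.0, 0.0, 0.0, 1.0]] 0.9958546956380209
```

View pics/top.png

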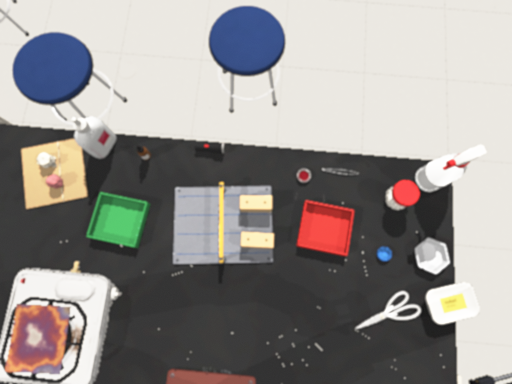

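View pics/side.png

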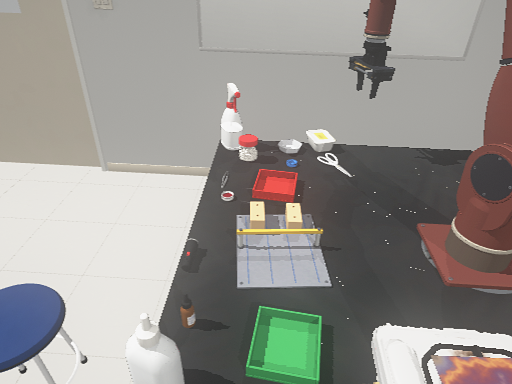

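The top view shows the cream blocks at about (256,202) and (257,240), the bar along column 221, the green tray at (118,220) and the red tray at (326,228). The far side of the bar is to the left (world +y), and the side view agrees.

```bash
python3 - <<'E'
from h import *
D=np.load("t0.npz"); im=D["im"];P=D["P"]; hsv=cv2.cvtColor(im,cv2.COLOR_RGB2HSV); H,S,V=[hsv[...,i].astype(int) for i in range(3)]
def box(n,roi,m,zr):
    z=P[...,2]; r=np.zeros(m.shape,bool); r[roi[0]:roi[1],roi[2]:roi[3]]=1
    k=m&r&(z>zr[0])&(z<zr[1]); q=P[k]; (c,w,a)=cv2.minAreaRect(q[:,:2].astype(np.float32))
    print(n,k.sum(),np.round(c,1),np.round(w,1),round(a,1),"z",np.round(np.percentile(q[:,2],[5,50,95]),1))
    pts=cv2.boxPoints((c,w,a)); print("   ",np.round(pts).tolist())
cream=(S>40)&(H>8)&(H<28)&(V>150)
box("A202",(185,218,236,280),cream,(32,60));box("B240",(225,255,236,280),cream,(32,60))
box("bar",(175,270,210,232),(H>18)&(H<32)&(S>150),(40,75))
box("plate",(180,270,170,276),S<90,(1,14))
g=(H>50)&(H<80)&(S>120);r=((H<6)|(H>174))&(S>150)
box("green",(185,255,80,155),g,(22,40));box("red",(195,260,290,360),r,(22,40))
box("bluecap",(240,265,370,400),(H>95)&(H<130)&(S>120),(2,30))
box("whitecap",(165,187,290,316),V>60,(7,30))
box("torch",(138,156,190,228),V>=0,(12,60));box("bottle",(140,165,132,155),V>=0,(15,110))
E
```

```text
A202 475 [570.5 -73.1] [39.3 89.3] 4.4 z [49.2 54.3 57.6]
    [[547.0, -30.0], [554.0, -119.0], [593.0, -116.0], [587.0, -27.0]]
B240 480 [469.1 -86.3] [40.1 89.8] 2.0 z [42.9 46.3 49.7]
    [[448.0, -42.0], [451.0, -132.0], [491.0, -130.0], [488.0, -41.0]]
bar 31 [508.8  14. ] [217.2   5.8] 6.4 z [57.8 60.8 64.1]
    [[401.0, 5.0], [401.0, -1.0], [617.0, 23.0], [616.0, 29.0]]
plate 6949 [511.5  19. ] [257.9 310.4] 5.0 z [1.9 6.3 9.9]
    [[370.0, 162.0], [396.0, -147.0], [653.0, -124.0], [627.0, 185.0]]
green 419 [493.7 311.3] [141.6 130.2] 83.2 z [23.2 29.9 33.7]
    [[421.0, 249.0], [550.0, 233.0], [567.0, 374.0], [437.0, 389.0]]
red 399 [ 521.7 -275.2] [140.  130.8] 83.3 z [23.9 29.6 33.3]
    [[449.0, -337.0], [578.0, -352.0], [595.0, -213.0], [465.0, -198.0]]
bluecap 121 [ 462.4 -445.4] [40.6 38.1] 24.6 z [ 2.2  5.8 15.2]
    [[436.0, -437.0], [452.0, -471.0], [489.0, -454.0], [473.0, -420.0]]
whitecap 109 [ 671.5 -206. ] [35.7 36.4] 54.9 z [ 7.5 10.1 16.7]
    [[646.0, -210.0], [676.0, -231.0], [697.0, -202.0], [667.0, -181.0]]
torch 258 [728.9  79.8] [30.2 87.1] 3.3 z [17.1 25.7 34.4]
    [[711.0, 122.0], [716.0, 35.0], [746.0, 37.0], [741.0, 124.0]]
bottle 123 [691.2 263.9] [21.4 24.9] 50.7 z [20.4 50.5 83.5]
    [[675.0, 264.0], [694.0, 248.0], [708.0, 264.0], [688.0, 280.0]]
```

```bash
python3 -m pendant '[1,0,0,0,-8.5, 1,0,0,0,-8.5, 1,0,0,0,-8.5, 1,0,0,0,-8.5, 1,0,0,0,-8.5, 1,0,0,0,-8.5, 1,0,0,0,-8.5, 1,0,0,0,-8.5, 1,0,0,0,-8.5, 0.4,0,0,-1,-0.5]' | tail -8
python3 -m pendant '[0.3,3.5,2.4,-0.6,0, 0.3,3.5,2.4,-0.6,0, 0.3,3.5,2.4,-0.6,0, 0.3,3.5,2.4,-0.6,0, 0.3,3.5,2.4,-0.6,0, 0.3,3.5,2.4,-0.6,0, 0.3,3.5,2.4,-0.6,0, 0.3,3.5,2.4,-0.6,0, 0.3,3.5,2.4,-0.6,0, 0.3,3.5,2.4,-0.6,0, 0.3,3.5,2.4,-0.6,0, 0.3,3.5,2.4,-0.6,0]' | tail -8
python3 -m pendant '[0.3,3.5,2.4,-0.6,0, 0.3,3.3,2.4,-0.6,0, 0.3,3.3,2.0,-0.6,0, 0.3,0,0,0,0, 0.3,0,0,0,0]' | tail -8
python3 - <<'E'
from h import *
a=grab("wrist");cv2.imwrite("pics/w1.png",a["image"][:,:,::-1]);np.savez("w1.npz",im=a["image"],P=cloud(a))
print(np.round(a["extrinsics"],2).tolist(), np.array(status.sense()["joint_pos"]).round(1))
E
```

```text
time_s: 1.1
eef_pos: [207.5, -614.9, 205.3]
ee_rot: [[-0.101, 0.995, -0.001], [0.995, 0.101, 0.003], [0.003, -0.001, -1.0]]
contact_force: [-1.0, -0.1, -0.1]
opening: 84.1
grasp_force: 0.0
time_s: 2.3
eef_pos: [453.7, -167.8, 280.1]
ee_rot: [[-0.094, 0.996, 0.001], [0.996, 0.094, -0.001], [-0.001, 0.001, -1.0]]
contact_force: [0.7, -0.8, 0.5]
opening: 56.7
grasp_force: 0.0
time_s: 2.8
eef_pos: [511.0, -61.5, 297.4]
ee_rot: [[-0.098, 0.995, 0.0], [0.995, 0.098, -0.0], [-0.0, 0.0, -1.0]]
contact_force: [-1.5, -1.1, -0.6]
opening: 56.9
grasp_force: 0.0
[[1.0, 0.09, 0.03, 504.69], [0.1, -0.96, -0.27, 11.42], [-0.0, 0.27, -0.96, 485.15], [0.0, 0.0, 0.0, 1.0]] [ 39.8   3.6 -39.2  91.5   2.3  85.7   5.9]
```

View pics/w1.png

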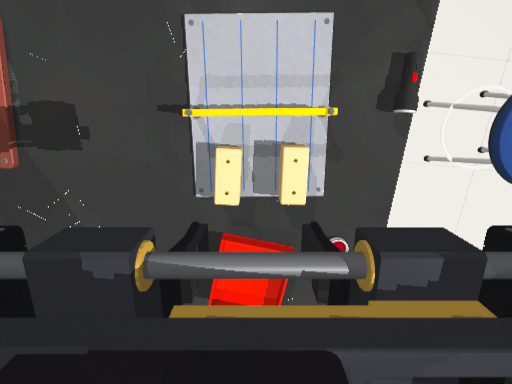

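The wrist view shows the whole gauge: the bar along row 112 from column 183 to 337, the blocks at about (228,175) and (294,173), and the blue lane lines. I'll measure the gauge frame and both blocks from it.

```bash
cat >> h.py <<'E'
def rect(q):
    c,w,a=cv2.minAreaRect(q[:,:2].astype(np.float32)); p=cv2.boxPoints((c,w,a)); 
    e=[p[1]-p[0],p[2]-p[1]]; e=max(e,key=lambda v:np.hypot(*v)); return np.array(c),sorted(w),np.degrees(np.arctan2(e[1],e[0]))%180
E
python3 - <<'E'
from h import *
D=np.load("w1.npz"); im=D["im"];P=D["P"]; hsv=cv2.cvtColor(im,cv2.COLOR_RGB2HSV); H,S,V=[hsv[...,i].astype(int) for i in range(3)]
z=P[...,2]; R=np.zeros(z.shape,bool)
def m(r,k): o=R.copy(); o[r[0]:r[1],r[2]:r[3]]=1; return o&k
bar=m((100,125,175,345),(S>180)&(H>20)&(H<35)&(z>45)); q=P[bar]; 
c,w,a=rect(q); print("bar",bar.sum(),c,w,a,np.median(z[bar]))
pl=m((8,200,178,340),(S<70)&(z>2)&(z<11)&(V>90)); pl=cv2.morphologyEx(pl.astype(np.uint8),cv2.MORPH_OPEN,np.ones((5,5)))>0
cp,w,a2=rect(P[pl]); print("plate",cp,w,a2)
g=np.radians(a); ex=np.array([np.cos(g),np.sin(g)]); ey=np.array([-ex[1],ex[0]])
for n,r in(("L",(140,212,208,247)),("Rr",(138,212,274,314))):
    k=m(r,(S>50)&(H>8)&(H<28)&(V>120)&(z>38)&(z<62)); cb,w,ab=rect(P[k]); d=cb-c
    print(n,k.sum(),cb,w,ab,"z",np.median(z[k]),"gauge",d@ex,d@ey)
E
```

```text
bar 1006 [511.75320435  14.27993584] [9.400588035583496, 219.5270538330078] 6.1306424 59.78828632754238
plate [511.53683472  14.78642273] [220.49893188476562, 279.8702087402344] 96.0712
L 1465 [471.79833984 -87.50830078] [40.10654067993164, 89.70729064941406] 92.255165 z 45.91031266834608 gauge -50.596922617892815 -96.93909576064095
Rr 1535 [573.96136475 -74.84831238] [40.13445281982422, 90.00640869140625] 94.25744 z 53.83043752909458 gauge 52.33386542125184 -95.26209596558454
```

```bash
python3 -m pendant '[0.3,-2.3,3.1,2,-0.5, 0.3,-2.2,3,2.6,0, 0.3,0,0,4.7,0, 0.3,0,0,4.7,0, 0.3,0,0,4.7,0, 0.3,0,0,4.7,0, 0.3,0,0,3,0, 0.3,0,0,1.9,0, 0.3,0,0,0,0, 0.3,0,0,0,0]' | tail -6
cat >> h.py <<'E'
G=np.array([511.6,14.5]); EX=np.array([np.cos(np.radians(6.1)),np.sin(np.radians(6.1))]); EY=np.array([-EX[1],EX[0]])
def tcp():
    s=status.sense(); d=np.array(s["eef_pos"]); e=d[:2]-G; R=np.array(s["ee_rot"])
    print("gauge x,y",round(e@EX,1),round(e@EY,1),"z",round(d[2],1),"yaw",round(np.degrees(np.arctan2(R[1,1],R[0,1])),2),"t",s["time_s"],"F",np.round(s["contact_force"],1),"open",round(s["opening"],1),round(s["grasp_force"],1))
E
python3 -c "from h import *;tcp()"
```

```text
time_s: 3.85
eef_pos: [576.0, -102.0, 14.4]
ee_rot: [[-0.105, 0.994, -0.0], [0.994, 0.105, -0.0], [-0.0, -0.0, -1.0]]
contact_force: [-0.4, 0.7, 0.7]
opening: 56.6
grasp_force: 0.0
gauge x,y 51.6 -122.7 z 14.4 yaw 6.02 t 3.85 F [-0.4  0.7  0.7] open 56.6 0.0
```

```bash
python3 -m pendant '[-1,0,0,0,0, -1,0,0,0,0, -1,0,0,0,0, -1,0,0,0,0, -1,0,0,0,0, -1,0,0,0,0, -1,1.2,0,0,0, -1,1.2,0,0,0, -1,1.2,0,0,0, -1,0.6,0,0,0, -1,0,0,0,0, -1,0,0,0,0]' | tail -6;python3 -c "from h import *;tcp()"
python3 -m pendant '[-1,0.2,0,0,0, -1,0.2,0,0,0, -1,0,0,0,0]' | tail -6
python3 -c "from h import *;tcp()"
```

```text
time_s: 5.05
eef_pos: [572.4, -57.7, 15.0]
ee_rot: [[-0.108, 0.994, 0.002], [0.994, 0.108, 0.001], [0.0, 0.002, -1.0]]
contact_force: [-0.3, 1.0, 8.2]
opening: 39.7
grasp_force: 29.9
gauge x,y 52.8 -78.3 z 15.0 yaw 6.22 t 5.05 F [-0.3  1.   8.2] open 39.7 29.9
time_s: 5.35
eef_pos: [572.2, -56.1, 15.0]
ee_rot: [[-0.107, 0.994, 0.002], [0.994, 0.107, -0.002], [-0.002, 0.002, -1.0]]
contact_force: [0.4, -4.9, 7.5]
opening: 39.7
grasp_force: 29.9
gauge x,y 52.7 -76.6 z 15.0 yaw 6.13 t 5.35 F [ 0.4 -4.9  7.5] open 39.7 29.9
```

```bash
python3 -m pendant '[0.3,0,0,0,0, 0.3,0,0,0,0, 0.3,0,0,0,0, 0.3,0,0,-4,0, 0.3,0,0,-4,0, 0.3,-1.5,-3.4,0,0, 0.3,-1.5,-3.4,0,0, 0.3,-1.5,-3.5,0,0, 0.3,0,0,4,0, 0.3,0,0,2.5,0, 0.3,0,0,1.5,0, 0.3,0,0,0,0]' | tail -6
python3 -c "from h import *;tcp()"
```

```text
time_s: 6.55
eef_pos: [472.3, -109.9, 12.3]
ee_rot: [[-0.108, 0.994, -0.003], [0.994, 0.108, 0.002], [0.002, -0.003, -1.0]]
contact_force: [-0.6, 0.3, 0.8]
opening: 56.2
grasp_force: 0.0
gauge x,y -52.3 -119.6 z 12.3 yaw 6.2 t 6.55 F [-0.6  0.3  0.8] open 56.2 0.0
```

```bash
python3 -m pendant '[-1,0,0,-0.1,0, -1,0,0,0,0, -1,0,0,0,0, -1,0,0,0,0, -1,0,0,0,0, -1,1.2,0,0,0, -1,1.5,0,0,0, -1,1.5,0,0,0, -1,1,0,0,0, -1,0,0,0,0]' | tail -6;python3 -c "from h import *;tcp()"
python3 -m pendant '[-1,1.2,0,0,0, -1,1.5,0,0,0, -1,1.2,0,0,0, -1,0.3,0,0,0, -1,0,0,0,0, -1,0,0,0,0]' | tail -6
python3 -c "from h import *;tcp()"
```

```text
time_s: 7.55
eef_pos: [468.9, -57.2, 15.9]
ee_rot: [[-0.109, 0.994, 0.002], [0.994, 0.109, 0.0], [-0.0, 0.002, -1.0]]
contact_force: [-1.4, 3.5, 8.4]
opening: 39.5
grasp_force: 29.8
gauge x,y -50.1 -66.7 z 15.9 yaw 6.28 t 7.55 F [-1.4  3.5  8.4] open 39.5 29.8
time_s: 8.15
eef_pos: [464.4, -16.3, 15.9]
ee_rot: [[-0.108, 0.994, 0.002], [0.994, 0.108, 0.0], [-0.0, 0.002, -1.0]]
contact_force: [-0.8, 0.5, 8.4]
opening: 39.2
grasp_force: 29.8
gauge x,y -50.2 -25.6 z 15.9 yaw 6.22 t 8.15 F [-0.8  0.5  8.4] open 39.2 29.8
```

```bash
python3 -m pendant '[0.3,0,0,0,0, 0.3,0,0,0,0, 0.3,0,0,0,0, 0.3,0,0,-3,0, 0.3,0,0,-5,0, 0.3,0,2,-5,0, 0.3,0,2,-5,0, 0.3,0,2,-5,0, 0.3,0,0,0,0, 0.3,0,0,0,0]' | tail -6
python3 - <<'E'
from h import *
tcp(); a=grab("wrist");cv2.imwrite("pics/w2.png",a["image"][:,:,::-1]);np.savez("w2.npz",im=a["image"],P=cloud(a))
E
```

```text
time_s: 9.15
eef_pos: [519.4, -11.0, 234.7]
ee_rot: [[-0.108, 0.994, 0.001], [0.994, 0.108, 0.0], [0.0, 0.001, -1.0]]
contact_force: [-0.5, 0.4, -0.6]
opening: 56.4
grasp_force: 0.0
gauge x,y 5.1 -26.2 z 234.7 yaw 6.18 t 9.15 F [-0.5  0.4 -0.6] open 56.4 0.0
```

View pics/w2.png

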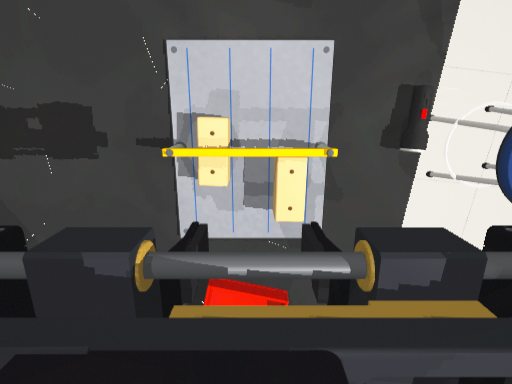

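The low block (212,150) is now half under the bar, with its far end at row 116. The tall block (291,187) stands against the bar. I'll check both in gauge coordinates.

```bash
python3 - <<'E'
from h import *
D=np.load("w2.npz"); im=D["im"];P=D["P"]; hsv=cv2.cvtColor(im,cv2.COLOR_RGB2HSV); H,S,V=[hsv[...,i].astype(int) for i in range(3)]
z=P[...,2]
for n,r,zr in(("low",(105,195,188,236),(40,52)),("tall",(140,225,268,312),(50,58))):
    k=np.zeros(z.shape,bool); k[r[0]:r[1],r[2]:r[3]]=1; k&=(S>50)&(S<175)&(H>8)&(H<28)&(V>120)&(z>zr[0])&(z<zr[1])
    c,w,a=rect(P[k]); d=c-G; print(n,"gauge",d@EX,d@EY,w,a-96.1,np.median(z[k]))
E
```

```text
low gauge -49.022742872025475 -2.1168614144990188 [40.137210845947266, 89.8669204711914] -2.1892853 45.857932022862315
tall gauge 53.47940962603904 -51.037061895150835 [39.839778900146484, 88.53044891357422] -0.73207855 53.920582336591394
```

```bash
python3 -m pendant '[0.3,2.6,-2.7,2,0, 0.3,2.5,-2.7,2,0, 0.3,0,0,4.5,0, 0.3,0,0,4.5,0, 0.3,0,0,4,0, 0.3,0,0,3,0, 0.3,0,0,1.9,0, 0.3,0,0,0,0, 0.3,0,0,0,0]' | tail -6;python3 -c "from h import *;tcp()"
python3 -m pendant '[-1,0,0,0,0, -1,0,0,0,0, -1,0,0,0,0, -1,0,0,0,0, -1,0,0,0,0, -1,1.2,0,0,0, -1,1.6,0,0,0, -1,2,0,0,0, -1,2,0,0,0, -1,1.2,0,0,0, -1,0,0,0,0]' | tail -6
python3 -c "from h import *;tcp()"
```

```text
time_s: 10.1
eef_pos: [458.7, 33.7, 14.9]
ee_rot: [[-0.108, 0.994, -0.002], [0.994, 0.108, 0.0], [0.001, -0.002, -1.0]]
contact_force: [0.2, -0.2, -0.3]
opening: 56.6
grasp_force: 0.0
gauge x,y -50.6 24.7 z 14.9 yaw 6.18 t 10.1 F [ 0.2 -0.2 -0.3] open 56.6 0.0
time_s: 11.2
eef_pos: [452.2, 114.5, 16.3]
ee_rot: [[-0.109, 0.994, 0.002], [0.994, 0.109, 0.0], [-0.0, 0.002, -1.0]]
contact_force: [-0.2, 0.1, 7.9]
opening: 39.8
grasp_force: 30.0
gauge x,y -48.4 105.7 z 16.3 yaw 6.26 t 11.2 F [-0.2  0.1  7.9] open 39.8 30.0
```

```bash
python3 -m pendant '[0.3,0,0,0,0, 0.3,0,0,0,0, 0.3,0,0,0,0, 0.3,-1.4,0,0,0, 0.3,-1.3,0,0,0, 0.3,0,0,0,0, -1,0,0,0,0, -1,0,0,0,0, -1,0,0,0,0, -1,0,0,0,0, -1,0,0,0,0, -1,0,0,0,0]' | tail -6;python3 -c "from h import *;tcp()"
python3 -m pendant '[-1,0,0,-1.5,0, -1,0,0,-3,0, -1,0,0,-4,0, -1,0,0,-2.5,6.5, -1,0,0,0,6.6, -1,0,0,0,0]' | tail -6
python3 - <<'E'
from h import *
tcp();s=status.sense();R=np.array(s["ee_rot"]);p=np.array(s["eef_pos"])
print(R.T@(np.array([493.7,311.3,15.3])-p))
E
```

```text
time_s: 12.4
eef_pos: [454.1, 86.7, 15.3]
ee_rot: [[-0.108, 0.994, 0.0], [0.994, 0.108, 0.0], [0.0, 0.0, -1.0]]
contact_force: [0.8, 1.2, 1.0]
opening: 39.2
grasp_force: 30.0
gauge x,y -49.5 77.9 z 15.3 yaw 6.19 t 12.4 F [0.8 1.2 1. ] open 39.2 30.0
time_s: 13.0
eef_pos: [454.5, 86.2, 126.7]
ee_rot: [[0.123, 0.992, 0.002], [0.992, -0.123, -0.001], [-0.0, 0.002, -1.0]]
contact_force: [-0.1, 0.3, -1.7]
opening: 39.8
grasp_force: 30.0
gauge x,y -49.2 77.4 z 126.7 yaw -7.05 t 13.0 F [-0.1  0.3 -1.7] open 39.8 30.0
[228.25783323  11.10646953 111.32083561]
```

```bash
python3 -m pendant '[-1,3,0.2,0,0, -1,4.5,0.3,0,0, -1,4.5,0.3,0,0, -1,4.5,0.3,0,0, -1,4,0,0,0, -1,2.3,0,0,0, -1,0,0,3.5,0, -1,0,0,3.5,0, -1,0,0,2.5,0, -1,0,0,1.2,0, -1,0,0,0.4,0, -1,0,0,0,0]' | tail -6
python3 -m pendant '[-0.3,0,0,0,0, 0,0,0,0,0, 0.3,0,0,0,0, 0.3,0,0,0,0, 0.3,0,0,-3,0, 0.3,0,0,-5,0, 0.3,0,0,-5,0, 0.3,0,0,-5,0, 0.3,0,0,0,0]' | tail -6
python3 - <<'E'
from h import *
tcp()
c=grab("top"); P=cloud(c); hsv=cv2.cvtColor(c["image"],cv2.COLOR_RGB2HSV); H,S,V=[hsv[...,i].astype(int) for i in range(3)]
z=P[...,2]; k=(abs(P[...,0]-494)<70)&(abs(P[...,1]-311)<75)&(S>40)&(H>8)&(H<28)&(V>120)&(z<70)&(z>30)
print(k.sum(), rect(P[k]) if k.any() else 0, np.median(z[k]) if k.any() else 0)
E
```

```text
time_s: 14.2
eef_pos: [492.1, 311.2, 14.8]
ee_rot: [[0.119, 0.993, -0.001], [0.993, -0.119, -0.001], [-0.001, -0.001, -1.0]]
contact_force: [0.5, 0.7, -1.6]
opening: 39.7
grasp_force: 30.0
time_s: 15.1
eef_pos: [494.9, 314.1, 201.6]
ee_rot: [[0.12, 0.993, 0.009], [0.993, -0.12, 0.005], [0.006, 0.008, -1.0]]
contact_force: [0.8, 1.1, -0.0]
opening: 56.4
grasp_force: 0.0
gauge x,y 15.2 299.7 z 201.6 yaw -6.91 t 15.1 F [ 0.8  1.1 -0. ] open 56.4 0.0
480 (array([489.54623413, 295.46661377]), [40.114585876464844, 90.24227142333984], np.float32(83.42513)) 45.54373694848732
```

```bash
python3 -m pendant '[0.3,0,0,0,-6.5, 0.3,0,0,0,-6.5, 0.3,-4,0.4,0,0, 0.3,-4.5,0.5,0,0, 0.3,-4.5,0.5,0,0, 0.3,-4.5,0.5,0,0, 0.3,-4.5,0.5,0,0, 0.3,-4.5,0.5,0,0, 0.3,-4.5,0.5,0,0, 0.3,-4.5,0.4,0,0, 0.3,0,0,0,0]' | tail -6
python3 - <<'E'
from h import *
tcp(); s=status.sense();R=np.array(s["ee_rot"]);p=np.array(s["eef_pos"])
print(R.T@(np.r_[G+53.5*EX-55*EY,14]-p))
E
```

```text
time_s: 16.25
eef_pos: [567.7, -46.2, 192.2]
ee_rot: [[-0.096, 0.995, -0.003], [0.995, 0.096, -0.002], [-0.002, -0.003, -1.0]]
contact_force: [-0.8, 0.8, 0.3]
opening: 56.5
grasp_force: 0.0
gauge x,y 49.3 -66.3 z 192.2 yaw 5.49 t 16.25 F [-0.8  0.8  0.3] open 56.5 0.0
[ 11.65224416   4.58933805 178.12796942]
```

```bash
python3 -m pendant '[0.3,0.8,0.4,3,-0.5, 0.3,0,0,4.5,0, 0.3,0,0,4,0, 0.3,0,0,3.5,0, 0.3,0,0,2.8,0, 0.3,0,0,0,0, -1,0,0,0,0, -1,0,0,0,0, -1,0,0,0,0, -1,0,0,0,0, -1,0,0,0,0, -1,0,0,0,0]' | tail -6;python3 -c "from h import *;tcp()"
```

```text
time_s: 17.45
eef_pos: [571.7, -29.4, 17.8]
ee_rot: [[-0.114, 0.993, 0.002], [0.993, 0.114, -0.001], [-0.001, 0.002, -1.0]]
contact_force: [-4.0, -1.1, 6.2]
opening: 39.6
grasp_force: 30.0
gauge x,y 55.1 -50.1 z 17.8 yaw 6.56 t 17.45 F [-4.  -1.1  6.2] open 39.6 30.0
```

```bash
python3 -m pendant '[-1,-1,0,0,0, -1,-2,0,-0.3,0, -1,-2,0,-1.5,0, -1,0,0,-4,0, -1,0,0,-4,0, -1,0,0,-1,6.5, -1,0,0,0,6.5, -1,0,0,0,0]' | tail -6
python3 - <<'E'
from h import *
tcp();s=status.sense();R=np.array(s["ee_rot"]);p=np.array(s["eef_pos"])
print(R.T@(np.array([521.7,-275.2,17])-p))
E
```

```text
time_s: 18.25
eef_pos: [577.0, -79.6, 125.1]
ee_rot: [[0.114, 0.993, 0.001], [0.993, -0.114, -0.001], [-0.001, 0.001, -1.0]]
contact_force: [0.8, -0.5, -1.5]
opening: 39.5
grasp_force: 30.0
gauge x,y 55.0 -100.5 z 125.1 yaw -6.57 t 18.25 F [ 0.8 -0.5 -1.5] open 39.5 30.0
[-200.5349484   -32.69691325  108.17747692]
```

```bash
python3 -m pendant '[-1,-3,-0.6,0,0, -1,-4,-0.7,0,0, -1,-4.5,-0.7,0,0, -1,-4.5,-0.7,0,0, -1,-4,-0.6,0,0, -1,0,0,0,0]' | tail -6
python3 - <<'E'
from h import *
tcp();s=status.sense();R=np.array(s["ee_rot"]);p=np.array(s["eef_pos"])
print(R.T@(np.array([521.7,-275.2,17])-p))
c=grab("top"); P=cloud(c); cv2.imwrite("pics/t2.png",c["image"][150:300,60:400,::-1].repeat(2,0).repeat(2,1))
E
```

```text
time_s: 18.85
eef_pos: [518.0, -281.9, 123.2]
ee_rot: [[0.118, 0.993, -0.002], [0.993, -0.118, -0.002], [-0.003, -0.002, -1.0]]
contact_force: [-0.4, -0.6, -2.5]
opening: 40.0
grasp_force: 30.0
gauge x,y -25.1 -295.4 z 123.2 yaw -6.78 t 18.85 F [-0.4 -0.6 -2.5] open 40.0 30.0
[  7.37631969   3.10315206 106.21378719]
```

View pics/t2.png

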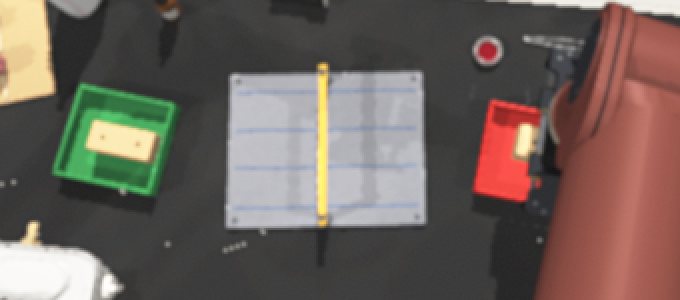

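The low block lies in the green tray at crop (122,140). The tall block hangs over the red tray at (525,140), and I'll lower it now.

```bash
python3 -m pendant '[-1,0.3,0.2,2,0, -1,0,0,3.5,0, -1,0,0,3,0, -1,0,0,1.6,0, -1,0,0,0.5,0, -1,0,0,0,0]' | tail -6
python3 -m pendant '[-0.3,0,0,0,0, 0,0,0,0,0, 0.3,0,0,0,0, 0.3,0,0,0,0, 0.3,0,0,-3,0, 0.3,0,0,-5,0, 0.3,0,0,-5,0, 0.3,-4,0,-5,0, 0.3,-4,0,-5,0, 0.3,-4.5,0,0,0, 0.3,-4.5,0,0,0, 0.3,0,0,0,0]' | tail -6
python3 - <<'E'
from h import *
tcp()
for n in("wrist","side"):
    c=grab(n); P=cloud(c); cv2.imwrite(f"pics/end_{n}.png",c["image"][:,:,::-1]); hsv=cv2.cvtColor(c["image"],cv2.COLOR_RGB2HSV); H,S,V=[hsv[...,i].astype(int) for i in range(3)]
    z=P[...,2]; k=(abs(P[...,0]-522)<70)&(abs(P[...,1]+275)<75)&(S>40)&(H>8)&(H<28)&(V>120)&(z<75)&(z>42)
    print(n,k.sum(), rect(P[k]) if k.any() else 0, np.percentile(z[k],[10,50,90]) if k.any() else 0)
E
```

```text
time_s: 19.5
eef_pos: [524.0, -270.5, 18.5]
ee_rot: [[0.11, 0.994, -0.0], [0.994, -0.11, 0.001], [0.001, -0.0, -1.0]]
contact_force: [0.5, -1.0, -2.2]
opening: 39.7
grasp_force: 30.0
time_s: 20.7
eef_pos: [503.1, -430.7, 225.4]
ee_rot: [[0.121, 0.993, -0.002], [0.993, -0.121, -0.002], [-0.003, -0.001, -1.0]]
contact_force: [-1.3, 0.6, -0.2]
opening: 56.7
grasp_force: 0.0
gauge x,y -55.7 -441.7 z 225.4 yaw -6.98 t 20.7 F [-1.3  0.6 -0.2] open 56.7 0.0
wrist 2496 (array([ 524.84857178, -278.4815979 ]), [39.92952346801758, 76.34833526611328], np.float32(82.9432)) [51.38405381 52.62609449 53.77284101]
side 203 (array([ 528.0378418 , -267.87667847]), [40.263519287109375, 91.50550079345703], np.float32(84.551575)) [47.91381258 50.99661676 52.71594469]
```

View pics/end_side.png

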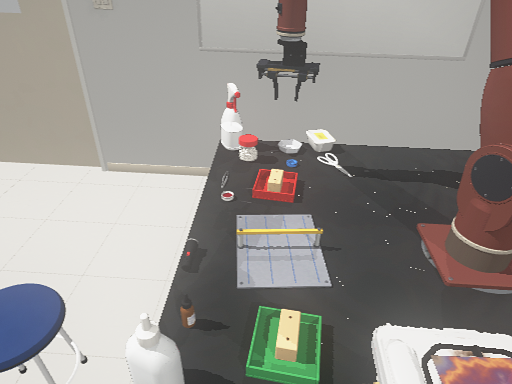

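The side view shows the tall block flat in the red tray (275,181) and the low block flat in the green tray (289,335). The gripper is clear of everything and the bystanders have not moved.

```bash
python3 -c "from bench import finish_job;print(finish_job())"
```

```text
the job is handed in; nothing more can be done
None
```

I tried both blocks in the gauge and handed the job in at about 21 s. The 40 mm block went under the bar and is in the green tray; the 48 mm block stopped at the bar and is in the red tray. Both are let go and look flat in the last images, and the hand-in gave no verdict.

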